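# Thread the return spring over the shaker's guide rod

### The job

The platform of the small white tube shaker is off. Pick up the steel compression spring and thread it down over the shaker's upright guide rod, twisting it slightly whenever its bent-in wire end snags on the rod's grooved brass collars, until the spring sits upright and fully home on the steel seat disc; then let go. Never force it: push and twist gently (well under 20 N), and leave the dish, the timer and the dropper bottle where they are.

Things in the scene. Friction and masses are not known exactly. Their poses are not given: they have to be found in the camera images.
- spring: Steel compression spring standing upright: outer diameter 35.5 mm, inner 27.5 mm, wire 4 mm, 58 mm tall. Origin: centre of its lower end, z up its axis. Grip across the upper coils, 30 to 58 mm above the lower end (stiff sideways), and keep that end up. It compresses by up to 10 mm at 1.2 N per mm (12 N), then it is solid.
- foot (a point): Centre of the underside of the spring's lowest coil, z up the spring's axis, x towards the tang. There the wire is bent inward as a tang, 3 mm wide and 4 mm thick, reaching to 7.8 mm from the axis, which snags on the rod's collars.
- shaker_base: White shaker base fixed to the worktop, 90 mm (x) by 120 mm (y), 30 mm high, blue band. Origin: centre of its underside. On its z axis stands the guide rod: steel core 12 mm in diameter, tapered tip 100 mm above the worktop, two brass collars 24 mm in diameter with flat ends, each with four lengthwise grooves 90 degrees apart, 6 mm wide and core-deep, that let the tang through.
- upper_collar (a point): Centre of the upper collar's top face, 84 mm above the worktop; this collar is 12 mm long (72 to 84 mm). The rod stands turned at any angle, not reported and unrelated to the base's yaw: find a groove by turning the spring under a light push until the tang drops in. The rod is stiff to turn (0.25 N m): stop twisting once the tang is in a groove.
- lower_collar (a point): Centre of the lower collar's top face, 56 mm above the worktop; this collar is 12 mm long (44 to 56 mm). Its grooves stand 45 degrees round from those of the upper collar. Between the collars (56 to 72 mm) and below the lower one the tang turns freely.
- seat (a point): Centre of the top of the steel seat disc (44 mm in diameter) at the foot of the rod, 34 mm above the worktop, on the rod's axis, z up. The spring's lower end must rest here.
- petri: Round petri dish with red medium, 64 mm across, 15 mm high; origin at the centre of its underside. Leave alone.
- minute_timer: White mechanical minute timer, 51 x 66 x 66 mm; origin at the centre of its underside. Leave alone.
- dropper: Small white dropper bottle, 24 mm across, 66 mm high; origin at the centre of its underside. Leave alone.
Things that resemble listed ones, but are neither listed nor needed, are in the scene too. Leave any orange look-alike of the spring alone.

How it is judged:
By the outcome, as a careful person would: the job done as asked, in the order asked, and still so for the second after the job is handed in, with the robot touching nothing.
It also fails if it takes over 72 s, if anything falls off the work surface, if the arm or the gripper's body presses on something with over 40 N, if the wrist force passes 120 N, or if a joint passes its speed limit or range.

### The arm

A 6-joint arm with a two-finger parallel gripper is mounted at the origin on a cart in front of the work surface, level with it; the furniture and walls round the work are solid. World frame = base frame: x ahead of the robot, y to its left, z up, the work surface at z = 0. Lengths are in mm, angles in rad, forces in N, time in s.
With the tool pointing down it reaches from about 300 to 775 mm from the base axis. Payload 14.6 kg.
Tool frame: the origin (TCP) lies at the very end of the fingers, on their centre line; the grasp point (between the pads) lies 19 mm behind it; z points along the fingers, y is the line along which they close (so a half turn about z gives the same grasp; the last joint's range is limited). The gripper opens to 85 mm and grips with 20 to 120 N. Pads are 22 mm wide; open, the fingers measure 114 mm over their backs; the gripper's body (76 mm by 85 mm) begins 54 mm behind the grasp point. The pads swing forward as they close: fully open they stand 13 mm farther back than shut.
Start: joints at [-1.217, 0.3, 1.521, -0, 1.321, -0.067], TCP at [224.662, -502.012, 231.281] pointing down, gripper open.
Joint ranges: [-3.03, 3.03], [-0.79, 2.21], [0.23, 2.52], [-1.04, 4.18], [0, 3.07], [-2.55, 2.55]. Speed limits (rad/s): [2.22, 2.22, 2.57, 3.14, 3.14, 3.14].

### API

Orientations are given as a unit quaternion [w, x, y, z].
In Python, from plant import manip gives the robot as it stands.
- The arm moves only by the tool move_arm, never from a script. Its argument "steps" is a list of rows, each a list of 7 numbers: the finger opening in mm, from 0 to 85.4, then the shift along the tool's x, y, z in mm, then the turn, a rotation vector about the tool's x, y, z in degrees. In form: [[gripper, dx, dy, dz, ax, ay, az], ...]. A call has exactly 5 rows; each row is the pose to reach, as a shift and turn from the pose commanded when the call began, along the tool's axes at that moment; what a row does not reach only later rows make up. A row lasts 1/8 s, in which the tool goes at most 62.5 mm and 10.7 degrees, less where a joint would pass 70% of its speed; a pose out of reach is approached as far as the arm can. A call with a gripper value outside its range is refused whole. The fingers move at their own pace and stop on an object; "grip_force" is the grip in N (left out, the last holds). Time passes only in rows, so rows that repeat a pose let the fingers close, or fill a call up. It gives the time, the measured TCP pose, the force, the opening and the grip force at its end, in the units of the state.
- manip.sense(): the state, without advancing time (a new reading comes with each control period).
- manip.capture(name): name is "side" or "top" or "wrist"; returns (picture, depth): 384x512x3 uint8, red, green, blue; 384x512 float32, mm along the optical axis (not along the pixel's ray), 0 where there is no reading.
- manip.calibration(name): a dict with "intrinsics" (3x3 intrinsics, pixels), "R" (3x3) and "t" (3): a world point X has camera coordinates R X + t. Camera axes: x right, y down, z forward; pixel columns grow to the right and rows downward; lengths in mm; the calibration is good to about 2 mm. The wrist camera is an equidistant fisheye: a pixel r from the principal point sees the ray r / f radians off the axis. A picture is of the moment at which its call begins: read the wrist's pose just before it. calibration takes no time and is no camera call; for the wrist camera it gives the pose at the moment of the call.
- manip.job_done(): hands the job in; it is judged then, once.
Trained networks look in the newest picture that a camera, given by its name, has taken for a name from the list of things; names that differ only in an ending like _2 or _b are one class to them, and where a whole thing is asked for, a point or a joint stands for the part that bears it (a point fixed in the world has none). Each returns a list of dicts, best first, with "confidence" (0 to 1); they miss things now and then, are a little off and sometimes report something else, mostly with a low value. They report only what shows in the picture. A call takes as long as a camera call. They do not tell look-alikes from the thing itself.
- manip.outline_of(name, camera): "region" (384x512 bool, what is visible of it).
- manip.pinpoint(name, camera): "location" ([x, y, z] in mm, in world coordinates, good to about 4 mm: a listed point, or the origin of a listed thing).
The state is a dict: "time": time; "joint_pos": joint angles; "joint_vel": joint speeds; "joint_efforts": joint torques, N m; "eef_pos": TCP position; "tool_rot": TCP orientation; "force": force on the tool from outside, world axes, zero at the start; "torque": the same for the moment, N m; "width": finger opening in mm; "grip_force": force on a finger pad.
Only numpy, scipy, OpenCV 4.12 (cv2) and the standard library are available. Lean on these libraries where they do the work, as an engineer would, in place of code of your own. Each camera call takes 0.05 s, during which the arm holds its last target. There are 200 camera calls.

## Working session

There is one attempt and no reset: what is moved stays moved. The work goes in short steps, Python scripts to look and compute and a tool call to move; the robot and the scene stay as the last step left them, time stands still between calls to the robot, and variables do not carry over. Pictures are saved under pics/ and viewed, at most 10 in all, crops included, and the job is handed in when it is done.

Besides the shell and the picture viewer there is one more tool, called after ">>>" as a command line: name --pt "numbers of a row" for each row, then --argument value for the rest. move_arm: Moves the arm, as the interface text tells. Its arguments: {"type":"object","properties":{"steps":{"type":"array","items":{"type":"array","items":{"type":"number"}}},"grip_force":{"type":"number"}},"required":["steps"]}

```bash
mkdir -p pics; cat > h.py <<'E'
import numpy as np, cv2
from plant import manip
def save(im,n): cv2.imwrite('pics/'+n,cv2.cvtColor(im,cv2.COLOR_RGB2BGR))
def world(cam,u,v,d,c=None):
    c=c or manip.calibration(cam);K=np.array(c['intrinsics'])
    x=np.array([(u-K[0,2])/K[0,0]*d,(v-K[1,2])/K[1,1]*d,d])
    return np.array(c['R']).T@(x-np.array(c['t']))
E
python3 - <<'E'
from h import *
a,da=manip.capture('side');b,db=manip.capture('top')
save(np.hstack([cv2.resize(a,(400,300)),cv2.resize(b,(400,300))]),'a.png')
save(cv2.resize(b,(800,600)),'b.png')
np.savez('ab.npz',a=a,da=da,b=b,db=db)
for n in ['spring','shaker_base','upper_collar','seat','petri','minute_timer','dropper']:
  for c in ['side','top']:
    for r in manip.pinpoint(n,c)[:3]: print(n,c,np.round(r['location'],1),round(r['confidence'],2))
s=manip.sense();print(s['time'],s['tool_rot'],s['width'])
E
```

```text
spring side [ 448.  -147.6   -1. ] 0.77
spring side [ 383.8 -114.1   -1.4] 0.68
spring top [ 451.1 -146.     3.1] 0.65
spring top [ 384.1 -111.8   -4.1] 0.45
spring top [ 5.174e+02 -4.026e+02  5.000e-01] 0.4
shaker_base side [454.3 262.9   3.3] 0.61
shaker_base top [459.9 258.2   0.6] 0.67
upper_collar side [461.  258.   84.1] 0.69
upper_collar top [456.1 258.9  84.8] 0.83
seat side [455.3 257.7  32.6] 0.8
seat side [ 446.3 -149.5   -2.7] 0.48
seat top [460.5 255.2  38.5] 0.75
petri side [396.6   9.5   0.7] 0.89
petri top [3.941e+02 9.600e+00 1.000e-01] 0.73
petri top [453.6 259.7  85.3] 0.38
minute_timer side [530.4   3.    3.4] 0.67
minute_timer top [529.3  -0.   -1.7] 0.74
dropper side [ 5.184e+02 -4.011e+02  4.000e-01] 0.53
dropper top [ 518.9 -401.8    3.4] 0.49
0.8 [-1.22613825e-05  9.77950078e-01  2.08838802e-01 -7.24211407e-06] 84.96496706434147
```

View pics/a.png

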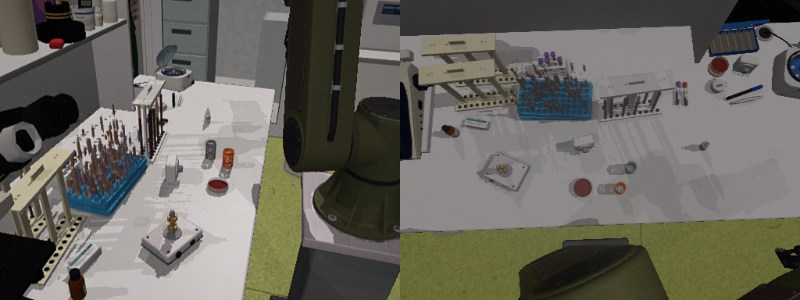

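```bash
python3 - <<'E'
from h import *
z=np.load('ab.npz')
def px(cam,X):
    c=manip.calibration(cam);p=np.array(c['intrinsics'])@(np.array(c['R'])@X+np.array(c['t']));return p[:2]/p[2]
o=[]
for cam,k in (('side','a'),('top','b')):
    for P in ([449,-147,30],[384,-113,30],[458,258,60]):
        u,v=px(cam,np.array(P)).round().astype(int);print(cam,P,u,v)
        w=32
        im=cv2.copyMakeBorder(z[k],w,w,w,w,cv2.BORDER_CONSTANT)[v:v+2*w,u:u+2*w]
        o.append(cv2.resize(im,(260,260),interpolation=cv2.INTER_CUBIC))
save(np.vstack([np.hstack(o[:3]),np.hstack(o[3:])]),'c.png')
# heights point cloud from top, near each
v,u=np.mgrid[:384,:512];d=z['db'];c=manip.calibration('top');K=np.array(c['intrinsics'])
X=np.stack([(u-K[0,2])/K[0,0]*d,(v-K[1,2])/K[1,1]*d,d],-1)
W=(X-np.array(c['t']))@np.array(c['R'])
np.save('W.npy',W)
for P,lo,hi in (([449,-147],50,64),([384,-113],45,70),([458,258],80,88),([458,258],24,33)):
    m=(np.hypot(W[...,0]-P[0],W[...,1]-P[1])<(90 if hi==33 else 30))&(W[...,2]>lo)&(W[...,2]<hi)&(d>0)
    q=W[m];print(P,lo,hi,len(q),q.mean(0).round(1),q.min(0).round(1),q.max(0).round(1))
E
```

```text
side [449, -147, 30] 271 192
side [384, -113, 30] 293 202
side [458, 258, 60] 221 287
top [449, -147, 30] 294 216
top [384, -113, 30] 282 242
top [458, 258, 60] 130 216
[449, -147] 50 64 74 [ 452.5 -148.5   56.3] [ 435.4 -167.4   50.6] [ 470.1 -132.5   61.1]
[384, -113] 45 70 74 [ 388.3 -112.3   56.5] [ 370.6 -129.1   45.9] [404.2 -95.1  61.3]
[458, 258] 80 88 40 [457.1 255.6  83.5] [447.8 245.9  80. ] [470.2 266.9  86.5]
[458, 258] 24 33 1396 [456.7 254.5  29.2] [394.3 185.   24. ] [522.4 326.4  32.9]
```

View pics/c.png

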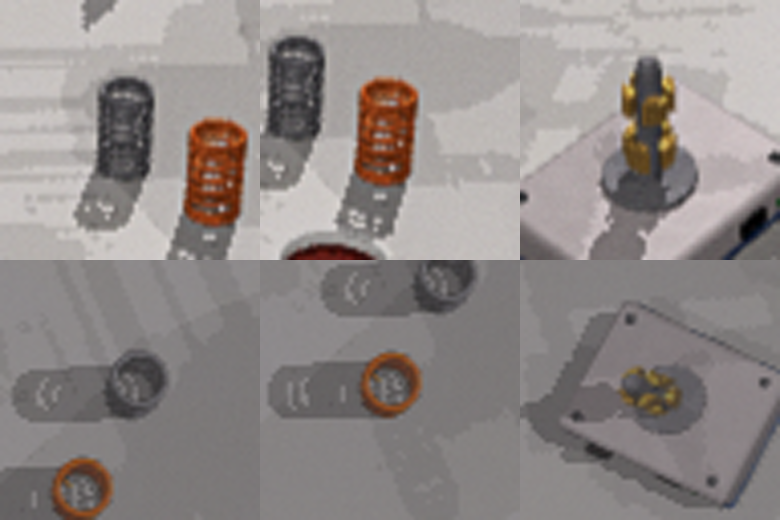

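The grey spring at side (271,192) / top (294,216) is steel and matches the description. The orange one at side (293,202) / top (282,242) is the look-alike. The target is at about (452,-148) and the rod at about (457,257). I'll move over the spring.

>>> move_arm --pt "60 50 -33 0 0 0 0" --pt "60 100 -66 10 0 0 0" --pt "60 150 -99 20 0 0 0" --pt "60 200 -131 30 0 0 0" --pt "60 250 -164 40 0 0 0"

```text
time: 1.42
eef_pos: [386.7, -248.6, 191.3]
tool_rot: [0.0, 0.978, 0.209, 0.0]
force: [1.1, -0.6, 0.1]
width: 59.9
grip_force: 0.0
```

>>> move_arm --pt "60 50 -33 10 0 0 0" --pt "60 102 -67 20 0 0 0" --pt "60 102 -67 30 0 0 0" --pt "60 102 -67 30 0 0 0" --pt "60 102 -67 30 0 0 0"

```text
time: 2.05
eef_pos: [451.3, -148.4, 161.7]
tool_rot: [0.0, 0.978, 0.208, 0.0]
force: [0.0, 0.5, 0.0]
width: 60.1
grip_force: 0.0
```

```bash
cat >> h.py <<'E'
from scipy.spatial.transform import Rotation as Ro
def pose():
    s=manip.sense();q=s['tool_rot'];R=Ro.from_quat([q[1],q[2],q[3],q[0]]).as_matrix()
    return s,np.array(s['eef_pos']),R
def fish(u,v,c):
    K=np.array(c['intrinsics']);a=np.array([(u-K[0,2])/K[0,0],(v-K[1,2])/K[1,1]]);r=np.hypot(*a)
    ray=np.array([*(a/max(r,1e-9)*np.sin(r)),np.cos(r)]);R=np.array(c['R']);t=np.array(c['t'])
    return -R.T@t,R.T@ray
def fproj(X,c):
    p=np.array(c['R'])@np.array(X)+np.array(c['t']);th=np.arctan2(np.hypot(p[0],p[1]),p[2]);K=np.array(c['intrinsics'])
    e=p[:2]/max(np.hypot(*p[:2]),1e-9)*th;return np.array([K[0,2]+K[0,0]*e[0],K[1,2]+K[1,1]*e[1]])
E
python3 - <<'E'
from h import *
s,p,R=pose();print(p,R.round(3),s['joint_pos'],s['time'])
c=manip.calibration('wrist');im,d=manip.capture('wrist')
save(cv2.resize(im,(800,600)),'w1.png')
for r in manip.pinpoint('spring','wrist')[:3]: print(np.round(r['location'],1),r['confidence'])
for X in ([452,-148,58],[452,-148,0],p): print(fproj(X,c))
for r in manip.outline_of('spring','wrist')[:3]:
    v,u=np.nonzero(r['region']);print(r['confidence'],u.mean(),v.mean(),u.min(),u.max(),v.min(),v.max())
print(-np.array(c['R']).T@c['t'],np.array(c['R'])[2])
E
```

```text
[ 451.30229368 -148.40570087  161.6698294 ] [[ 0.913  0.407  0.   ]
 [ 0.407 -0.913 -0.   ]
 [ 0.     0.    -1.   ]] [-3.94769695e-01  2.07559705e-01  1.80895844e+00 -1.00618689e-04
  1.12465016e+00  7.56898605e-01] 2.05
[ 448.4 -148.9    1.6] 0.9
[252.46572832 188.47146898]
[252.68494707 172.16483699]
[251.89112456 246.59166261]
0.64 254.5043604651163 182.02398255813952 235 274 157 206
0.58 195.4575402635432 219.20863836017568 172 215 196 246
[ 522.31298661 -117.89573645  304.29662511] [-0.27171345 -0.12200363 -0.95461349]
```

View pics/w1.png

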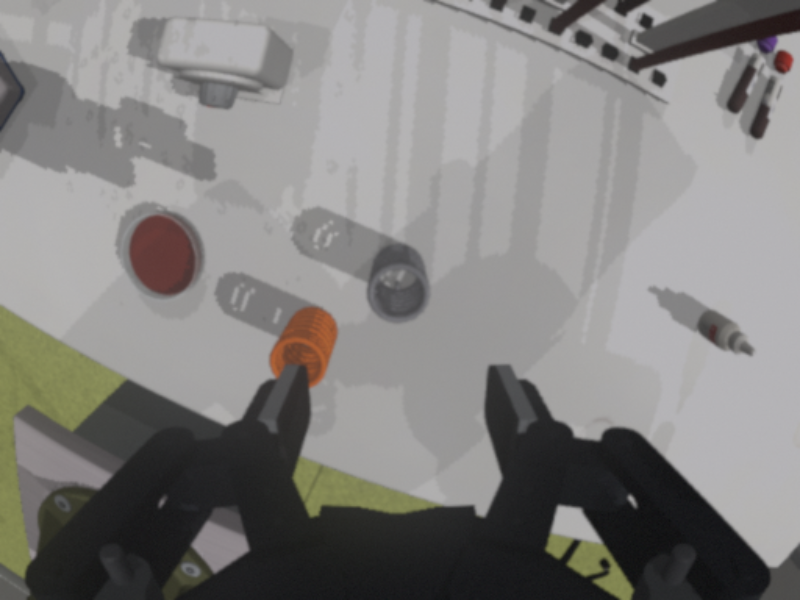

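```bash
python3 - <<'E'
from h import *
s,p,R=pose();c=manip.calibration('wrist')
for u,v in ((255,186),(255.5,185)):
    o,r=fish(u,v,c);X=o+r*(57-o[2])/r[2];print(X,R.T@(X-p))
E
```

```text
[ 454.7863325  -149.08087449   57.        ] [  2.71214651   2.06328648 104.74227304]
[ 455.7904966  -149.10793979   57.        ] [  3.61835918   2.49671023 104.74298564]
```

>>> move_arm --pt "60 1.5 1 25 0 0 0" --pt "60 1.5 1 50 0 0 0" --pt "60 1.5 1 70 0 0 0" --pt "60 1.5 1 75 0 0 0" --pt "60 1.5 1 75 0 0 0"

```text
time: 2.82
eef_pos: [453.5, -148.0, 86.7]
tool_rot: [0.0, 0.978, 0.209, 0.0]
force: [-0.1, 0.6, 0.4]
width: 59.9
grip_force: 0.0
```

```bash
python3 - <<'E'
from h import *
s,p,R=pose();print(p)
c=manip.calibration('wrist');im,d=manip.capture('wrist')
save(cv2.resize(im[60:300,100:420],(800,600),interpolation=cv2.INTER_CUBIC),'w2.png')
for r in manip.pinpoint('spring','wrist')[:3]: print(np.round(r['location'],1),r['confidence'])
for X in ([453,-149,58],[453,-149,0]): 
    q=fproj(X,c);print(q,(q-[100,60])*2.5)
# top ring from depth
v,u=np.mgrid[60:300,100:420];P=[]
for vv,uu in zip(v.ravel(),u.ravel()):
    dd=d[vv,uu]
    if dd<=0: continue
    o,r=fish(uu,vv,c);X=o+r*dd/(np.array(c['R'])[2]@r)
    if 53<X[2]<62 and np.hypot(X[0]-453,X[1]+149)<30:P.append(X)
P=np.array(P);print(len(P),P.mean(0),(P.min(0)+P.max(0))/2,np.ptp(P,axis=0))
E
```

```text
[ 453.46605118 -148.02362093   86.7240525 ]
[ 388.1 -112.7   -2.4] 0.73
[ 448.1 -147.4    3.8] 0.7
[253.28636384 226.13183334] [383.21590959 415.32958334]
[253.3875043  196.55842444] [383.46876075 341.39606109]
1018 [ 454.30910299 -148.97614579   56.90904401] [ 453.62465136 -149.25564369   56.23299156] [35.32067309 34.81702215  6.43396826]
```

View pics/w2.png

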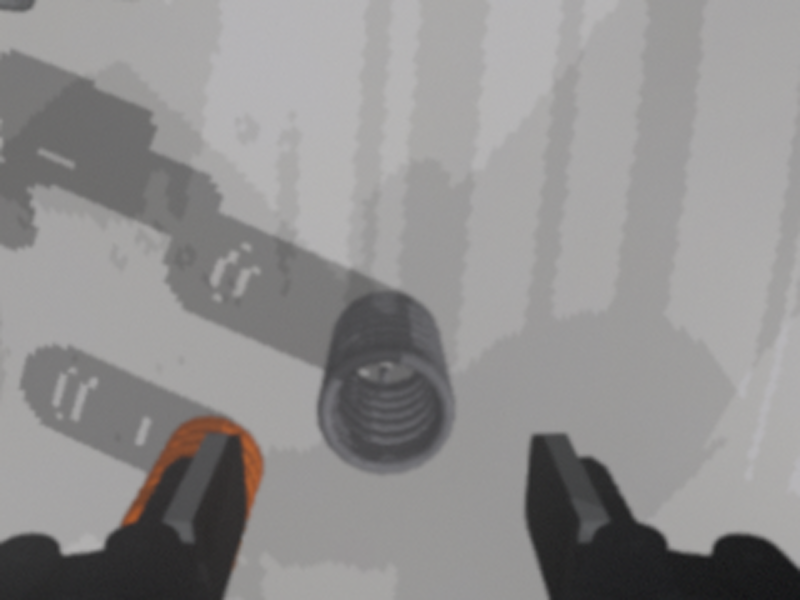

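>>> move_arm --pt "60 0 1.2 25 0 0 0" --pt "60 0 1.2 45 0 0 0" --pt "60 0 1.2 56 0 0 0" --pt "60 0 1.2 60 0 0 0" --pt "60 0 1.2 60 0 0 0"

```text
time: 3.55
eef_pos: [454.1, -148.9, 26.7]
tool_rot: [0.0, 0.978, 0.209, 0.0]
force: [0.3, 0.2, 0.2]
width: 60.0
grip_force: 0.0
```

>>> move_arm --pt "25 0 0 0 0 0 0" --pt "25 0 0 0 0 0 0" --pt "25 0 0 0 0 0 0" --pt "25 0 0 0 0 0 0" --pt "25 0 0 0 0 0 0" --grip_force 45

```text
time: 4.18
eef_pos: [454.0, -148.9, 26.4]
tool_rot: [0.0, 0.978, 0.209, 0.0]
force: [1.1, -0.7, 2.1]
width: 34.7
grip_force: 44.7
```

>>> move_arm --pt "25 0 0 -15 0 0 0" --pt "25 0 0 -50 0 0 0" --pt "25 0 0 -100 0 0 0" --pt "25 0 0 -140 0 0 0" --pt "25 0 0 -140 0 0 0"

```text
time: 4.8
eef_pos: [454.8, -149.1, 169.7]
tool_rot: [0.002, 0.978, 0.209, 0.002]
force: [0.3, 0.9, -1.6]
width: 34.5
grip_force: 45.1
```

>>> move_arm --pt "25 20 -40 0 0 0 -8" --pt "25 42 -83 2 0 0 -18" --pt "25 65 -127 4 0 0 -28" --pt "25 87 -171 6 0 0 -38" --pt "25 109 -215 8 0 0 -48"

```text
time: 5.42
eef_pos: [464.8, 93.5, 157.6]
tool_rot: [-0.0, 0.807, 0.591, -0.001]
force: [0.5, -0.5, -1.1]
width: 34.4
grip_force: 45.2
```

```bash
python3 - <<'E'
from h import *
s,p,R=pose();print(p,s['joint_pos'],s['width'])
T=np.array([472,187,157]);print(R.T@(T-p)); x=R[:,0];print(np.degrees(np.arctan2(x[1],x[0])))
E
```

```text
[464.7639262   93.54551961 157.62220166] [1.21316581e-01 2.11676647e-01 1.81441061e+00 5.73066909e-05
 1.11707918e+00 4.27879049e-01] 34.44175363645534
[ 91.28087286 -21.30569533   0.59783066]
72.43384819698595
```

>>> move_arm --pt "25 45 -11 0 0 0 -10" --pt "25 80 -19 0 0 0 -20" --pt "25 91 -21 0 0 0 -30" --pt "25 91 -21 0 0 0 -32" --pt "25 91 -21 0 0 0 -32"

```text
time: 6.05
eef_pos: [473.2, 184.4, 157.9]
tool_rot: [-0.0, 0.616, 0.788, -0.0]
force: [0.8, -0.3, -1.0]
width: 34.6
grip_force: 45.2
```

```bash
cat >> h.py <<'E'
def fcloud(d,c,box):
    v,u=np.mgrid[box[1]:box[3],box[0]:box[2]];dd=d[v,u];K=np.array(c['intrinsics'])
    a=np.stack([(u-K[0,2])/K[0,0],(v-K[1,2])/K[1,1]],-1);r=np.linalg.norm(a,axis=-1)
    X=np.concatenate([a*(np.tan(r)/np.maximum(r,1e-9)*dd)[...,None],dd[...,None]],-1)
    return (X-np.array(c['t']))@np.array(c['R']),dd>0
E
python3 - <<'E'
from h import *
s,p,R=pose();print(p,s['joint_pos'],s['force'])
c=manip.calibration('wrist');im,d=manip.capture('wrist')
save(cv2.resize(im[40:280,100:420],(800,600),interpolation=cv2.INTER_CUBIC),'w3.png')
for n in('upper_collar','seat','spring','foot'):
  for r in manip.pinpoint(n,'wrist')[:2]: print(n,np.round(r['location'],1),r['confidence'])
for X in ([457,257,100],[457,257,84],[457,257,34],p,p+[0,0,-26.5],p+[0,0,31.5]): 
    q=fproj(X,c);print(q,(q-[100,40])*2.5)
W,ok=fcloud(d,c,(0,0,512,384));np.savez('w3.npz',W=W,ok=ok,im=im,p=p,R=R)
for lo,hi,r in((95,103,15),(81,87,18),(53,59,18),(32.5,37,30)):
    m=ok&(W[...,2]>lo)&(W[...,2]<hi)&(np.hypot(W[...,0]-457,W[...,1]-257)<r);q=W[m]
    if len(q):print(lo,len(q),q.mean(0).round(1),((q.min(0)+q.max(0))/2).round(1),np.ptp(q,axis=0).round(1))
E
```

```text
[473.20943303 184.42568555 157.92270103] [ 2.99531851e-01  2.82634583e-01  1.72361143e+00 -7.75204559e-05
  1.13629508e+00  5.66157438e-02] [ 0.79145351 -0.25973655 -1.01544773]
upper_collar [456.4 261.1  81.4] 0.57
seat [458.  263.1  35.2] 0.72
spring [ 388.7 -113.9   -1.8] 0.83
spring [467.1 182.6 132.5] 0.77
foot [471.9 183.3 132.1] 0.51
foot [ 383.9 -108.1    1.2] 0.46
[254.61404273 100.06416813] [386.53510684 150.16042033]
[254.60694382  99.97534507] [386.51735955 149.93836269]
[254.59025183  99.76651432] [386.47562957 149.4162858 ]
[251.42107836 243.08674701] [378.55269589 507.71686752]
[251.83412703 223.21734889] [379.58531757 458.04337223]
[250.75239531 275.71183174] [376.88098828 589.27957935]
95 206 [459.7 257.8  98.7] [459.6 257.9  98.4] [10.7 10.8  6.7]
81 341 [459.7 257.6  84. ] [459.8 257.6  83.8] [22.7 23.8  4.3]
53 175 [459.6 258.2  56. ] [459.9 257.8  56. ] [22.8 22.9  3.9]
32.5 1076 [459.  257.8  34. ] [459.6 257.9  34.3] [44.  43.   3.6]
```

View pics/w3.png

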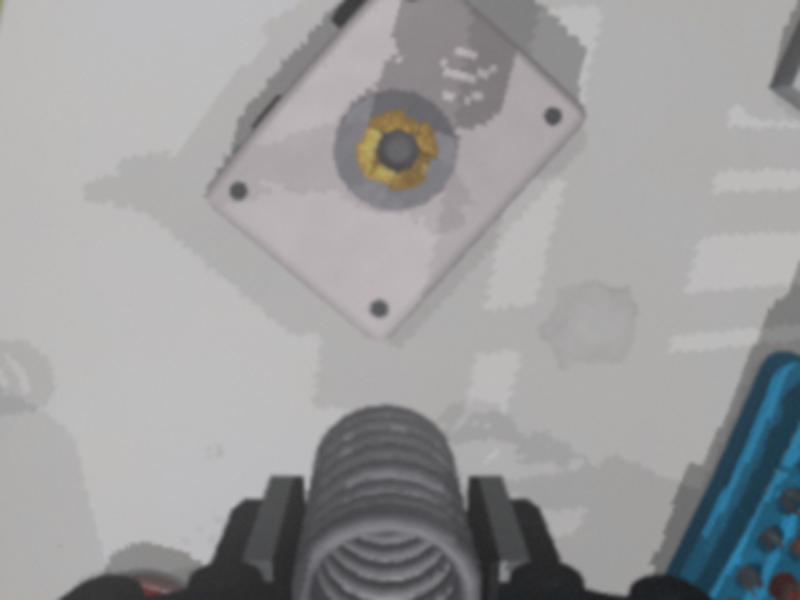

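```bash
python3 - <<'E'
from h import *
z=np.load('w3.npz');W,ok,im,p,R=[z[k] for k in('W','ok','im','p','R')]
T=(W-p)@R
for lo,hi in((-36,-28),(-28,-10),(-10,5),(5,15),(15,24),(22,30)):
    m=ok&(T[...,2]>lo)&(T[...,2]<hi)&(np.hypot(T[...,0],T[...,1])<23);q=T[m]
    if len(q)>5:print(lo,hi,len(q),'min',q.min(0).round(1),'max',q.max(0).round(1))
r=np.hypot(W[...,0]-459.7,W[...,1]-257.7);a=np.degrees(np.arctan2(W[...,1]-257.7,W[...,0]-459.7))%90
for lo,hi in((82,86.5),):
    m=ok&(r>8)&(r<12.5)
    for k in range(0,90,6):
        s=m&(a>=k)&(a<k+6);t=s&(W[...,2]>lo)&(W[...,2]<hi);print(k,s.sum(),t.sum(),end=' | ')
E
```

```text
-36 -28 1921 min [-20.7 -20.9 -36. ] max [ 14.9  20.9 -28. ]
-28 -10 2522 min [-20.5 -20.6 -28. ] max [ 14.8  20.8 -10. ]
-10 5 1523 min [-20.9 -20.9 -10. ] max [15.  20.8  5. ]
5 15 610 min [-20.3 -16.    5. ] max [14.7 17.9 15. ]
15 24 461 min [-20.4 -15.6  15. ] max [14.9 17.5 24. ]
22 30 188 min [ -0.9 -16.5  22. ] max [14.8 17.4 27.1]
0 35 12 | 6 36 30 | 12 26 26 | 18 30 30 | 24 29 29 | 30 28 28 | 36 27 27 | 42 28 28 | 48 26 25 | 54 35 24 | 60 24 6 | 66 26 0 | 72 23 0 | 78 20 0 | 84 20 0 |
```

>>> move_arm --pt "25 35 2 0 0 0 0" --pt "25 65 3 0 0 0 0" --pt "25 77 4 0 0 0 0" --pt "25 77 4 0 0 0 0" --pt "25 77 4 10 0 0 0"

```text
time: 6.92
eef_pos: [459.1, 260.1, 148.4]
tool_rot: [0.0, 0.615, 0.788, 0.001]
force: [0.4, -0.9, -1.7]
width: 34.2
grip_force: 45.2
```

```bash
python3 - <<'E'
from h import *
s,p,R=pose();print(p,s['joint_pos'],s['force'])
c=manip.calibration('wrist');im,d=manip.capture('wrist')
W,ok=fcloud(d,c,(0,0,512,384));T=(W-p)@R
for lo,hi in((-28,-10),(5,15),(15,28)):
    m=ok&(T[...,2]>lo)&(T[...,2]<hi)&(np.hypot(T[...,0],T[...,1])<23);q=T[m]
    if len(q)>5:print(lo,hi,len(q),'min',q.min(0).round(1),'max',q.max(0).round(1))
for lo,hi,r in((95,103,15),(81,87,18),(53,59,18),(32.5,37,30)):
    m=ok&(W[...,2]>lo)&(W[...,2]<hi)&(np.hypot(W[...,0]-459.7,W[...,1]-257.7)<r);q=W[m]
    if len(q):print(lo,len(q),q.mean(0).round(1),((q.min(0)+q.max(0))/2).round(1),np.ptp(q,axis=0).round(1))
r=np.array([459.7,257.7,0]);dd=R.T@(r-p);print('rod in tool',dd)
sd,ds=manip.capture('side');save(cv2.resize(np.hstack([sd[200:320,160:280],im[60:300,130:370][::2,::2]]),(800,400),interpolation=cv2.INTER_CUBIC),'s4.png')
E
```

```text
[459.10010363 260.06778054 148.42475531] [ 4.46053471e-01  3.34455551e-01  1.67907335e+00 -1.71014957e-04
  1.12684681e+00  2.00641536e-01] [ 0.43464643 -0.88209874 -1.67279311]
-28 -10 2523 min [-20.9 -20.9 -28. ] max [ 15.   20.8 -10. ]
5 15 619 min [-20.3 -15.8   5. ] max [14.9 18.  15. ]
15 28 539 min [-20.  -16.4  15. ] max [15.  17.6 27.2]
81 210 [458.5 264.4  83.8] [459.2 262.1  84. ] [22.2 15.7  5.9]
53 129 [457.8 264.8  55.7] [459.5 260.2  56. ] [22.4 19.8  5.7]
32.5 955 [457.8 264.5  34. ] [459.4 259.9  34.4] [42.5 39.9  3.8]
rod in tool [ -2.45610678  -0.1750943  148.42442902]
```

View pics/s4.png

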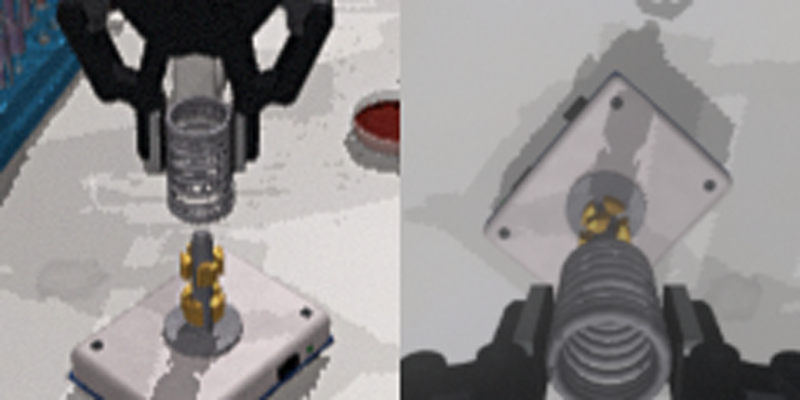

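The spring hangs upright over the rod: at (200,215) in the left half, the rod tip at (200,235). I'll correct by 0.8 mm and go down to just above the collar.

>>> move_arm --pt "25 0 -0.8 8 0 0 0" --pt "25 0 -0.8 16 0 0 0" --pt "25 0 -0.8 24 0 0 0" --pt "25 0 -0.8 32 0 0 0" --pt "25 0 -0.8 35 0 0 0"

```text
time: 7.65
eef_pos: [457.7, 260.4, 112.6]
tool_rot: [-0.0, 0.615, 0.789, -0.0]
force: [-0.1, 0.3, -0.9]
width: 34.6
grip_force: 45.2
```

>>> move_arm --pt "25 0 0 1 0 0 0" --pt "25 0 0 2 0 0 0" --pt "25 0 0 3 0 0 0" --pt "25 0 0 4 0 0 0" --pt "25 0 0 4 0 0 0"

```text
time: 8.28
eef_pos: [457.9, 260.6, 109.5]
tool_rot: [0.0, 0.615, 0.789, 0.0]
force: [-0.5, -0.0, 1.9]
width: 34.7
grip_force: 45.5
```

>>> move_arm --pt "25 0 0.15 1 0 0 3" --pt "25 0 0.3 1 0 0 6" --pt "25 0 0.4 1 0 0 9" --pt "25 -0.1 0.55 1 0 0 12" --pt "25 -0.1 0.7 1 0 0 15"

```text
time: 8.9
eef_pos: [458.7, 260.6, 108.4]
tool_rot: [0.0, 0.713, 0.701, 0.0]
force: [0.5, -0.1, -1.5]
width: 34.6
grip_force: 45.2
```

```bash
cat > st.py <<'E'
from h import *
s,p,R=pose();x=R[:,0]
print('t',round(s['time'],2),'z',p[2].round(2),'F',np.round(s['force'],1),'M',np.round(s['torque'],3),'yaw',np.degrees(np.arctan2(x[1],x[0])).round(1),'j6',round(s['joint_pos'][5],2))
for o in (-2.6,): print('axis',(p+R@[o,0,0])[:2].round(2))
E
python3 st.py
```

```text
t 8.9 z 108.44 F [ 0.5 -0.1 -1.5] M [-0.004 -0.032 -0.049] yaw 89.0 j6 0.46
axis [458.66 258.  ]
```

>>> move_arm --pt "25 0 0 1 0 0 0" --pt "25 0 0 2 0 0 0" --pt "25 0 0 3 0 0 0" --pt "25 0 0 4 0 0 0" --pt "25 0 0 4 0 0 0"

```text
time: 9.52
eef_pos: [458.5, 260.6, 104.2]
tool_rot: [-0.0, 0.713, 0.702, -0.0]
force: [-0.1, 0.0, -1.5]
width: 34.6
grip_force: 45.2
```

```bash
python3 st.py
```

```text
t 9.53 z 104.19 F [-0.1  0.  -1.5] M [ 0.008 -0.029  0.003] yaw 89.1 j6 0.46
axis [458.45 257.96]
```

>>> move_arm --pt "25 0 0 3 0 0 0" --pt "25 0 0 6 0 0 0" --pt "25 0 0 9 0 0 0" --pt "25 0 0 12 0 0 0" --pt "25 0 0 14.5 0 0 0"

```text
time: 10.15
eef_pos: [458.5, 260.6, 89.6]
tool_rot: [-0.0, 0.713, 0.702, -0.0]
force: [-0.7, -0.3, -0.9]
width: 34.8
grip_force: 45.3
```

```bash
python3 st.py
```

```text
t 10.15 z 89.55 F [-0.7 -0.3 -0.9] M [-0.04  -0.042  0.014] yaw 89.1 j6 0.46
axis [458.47 257.97]
```

>>> move_arm --pt "25 0 0.3 0 0 0 6" --pt "25 -0.05 0.6 0 0 0 13" --pt "25 -0.15 0.9 0 0 0 20" --pt "25 -0.25 1.2 0 0 0 27" --pt "25 -0.4 1.4 0 0 0 33"

```text
time: 10.78
eef_pos: [460.0, 260.2, 89.7]
tool_rot: [0.0, 0.883, 0.469, 0.0]
force: [-0.6, 0.7, -1.1]
width: 34.6
grip_force: 45.2
```

>>> move_arm --pt "25 0 0 3 0 0 0" --pt "25 0 0 6 0 0 0" --pt "25 0 0 8 0 0 0" --pt "25 0 0 10 0 0 0" --pt "25 0 0 10 0 0 0"

```text
time: 11.4
eef_pos: [460.0, 260.2, 79.9]
tool_rot: [-0.0, 0.882, 0.47, 0.0]
force: [-0.2, 0.2, 3.4]
width: 34.8
grip_force: 45.7
```

```bash
python3 st.py
```

```text
t 11.4 z 79.91 F [-0.2  0.2  3.4] M [-0.062  0.216 -0.047] yaw 56.1 j6 1.04
axis [458.58 258.07]
```

>>> move_arm --pt "25 0 0.1 0 0 0 3" --pt "25 0 0.25 0 0 0 6" --pt "25 0 0.4 0 0 0 9" --pt "25 -0.05 0.5 0 0 0 11" --pt "25 -0.05 0.5 0 0 0 11"

```text
time: 12.02
eef_pos: [460.1, 259.9, 79.6]
tool_rot: [-0.0, 0.923, 0.384, -0.0]
force: [-0.6, 0.8, -0.4]
width: 34.4
grip_force: 45.4
```

```bash
python3 st.py
```

```text
t 12.03 z 79.57 F [-0.6  0.8 -0.4] M [0.159 0.039 0.006] yaw 45.1 j6 1.23
axis [458.27 258.01]
```

>>> move_arm --pt "25 0 0 2 0 0 0" --pt "25 0 0 5 0 0 0" --pt "25 0 0 8 0 0 0" --pt "25 0 0 11 0 0 0" --pt "25 0 0 14 0 0 0"

```text
time: 12.65
eef_pos: [460.4, 259.7, 65.5]
tool_rot: [0.0, 0.924, 0.384, -0.0]
force: [0.2, 1.0, -1.0]
width: 34.6
grip_force: 45.4
```

>>> move_arm --pt "25 0 0 2 0 0 0" --pt "25 0 0 4 0 0 0" --pt "25 0 0 5 0 0 0" --pt "25 0 0 6 0 0 0" --pt "25 0 0 6 0 0 0"

```text
time: 13.28
eef_pos: [460.4, 259.9, 59.9]
tool_rot: [0.0, 0.924, 0.384, 0.0]
force: [-0.2, -0.5, 2.7]
width: 34.3
grip_force: 45.6
```

```bash
python3 st.py
```

```text
t 13.28 z 59.93 F [-0.2 -0.5  2.7] M [-0.121  0.133  0.055] yaw 45.1 j6 1.23
axis [458.55 258.02]
```

>>> move_arm --pt "25 0 0 -1 0 0 0" --pt "25 0 0 -2 0 0 0" --pt "25 0 0 -2 0 0 0" --pt "40 0 0 -2 0 0 0" --pt "40 0 0 -2 0 0 0"

```text
time: 13.9
eef_pos: [460.3, 259.9, 61.7]
tool_rot: [-0.0, 0.924, 0.384, -0.0]
force: [0.2, 0.4, 1.0]
width: 40.2
grip_force: 0.0
```

>>> move_arm --pt "60 0 0 0 0 0 0" --pt "60 0 0 0 0 0 0" --pt "60 0 0 -10 0 0 0" --pt "60 0 0 -50 0 0 0" --pt "60 0 0 -100 0 0 0"

```text
time: 14.52
eef_pos: [459.9, 259.6, 163.0]
tool_rot: [0.0, 0.924, 0.384, -0.001]
force: [0.5, -0.2, 0.4]
width: 60.0
grip_force: 0.0
```

```bash
python3 - <<'E'
from h import *
s,p,R=pose();print(p,s['force'],s['width'])
c=manip.calibration('wrist');im,d=manip.capture('wrist');sd,_=manip.capture('side')
W,ok=fcloud(d,c,(0,0,512,384))
m=ok&(W[...,2]>86)&(W[...,2]<98)&(np.hypot(W[...,0]-459.5,W[...,1]-257.7)>11)&(np.hypot(W[...,0]-459.5,W[...,1]-257.7)<25);q=W[m]
print(len(q),q.mean(0),np.percentile(q[:,2],[5,50,95]),(q.min(0)+q.max(0))/2,np.ptp(q,axis=0))
for n in('spring','foot'):
  for r in manip.pinpoint(n,'side')[:3]: print(n,np.round(r['location'],1),r['confidence'])
save(cv2.resize(np.hstack([sd[220:340,160:280],im[100:340,130:370][::2,::2]]),(800,400),interpolation=cv2.INTER_CUBIC),'s5.png')
E
```

```text
[459.89938335 259.63992034 163.03739529] [ 0.47937944 -0.23898826  0.41463258] 59.9756035659338
702 [460.59935765 258.60475075  90.7133043 ] [86.91934751 91.05187767 92.29334953] [460.38121422 258.49212424  89.54085529] [34.84781596 34.50814652  6.92790329]
spring [453.7 261.3  33.2] 0.88
spring [ 383.1 -112.2   -1.3] 0.81
foot [457.9 260.1  34.9] 0.49
foot [ 385.4 -110.9    3.8] 0.43
```

View pics/s5.png

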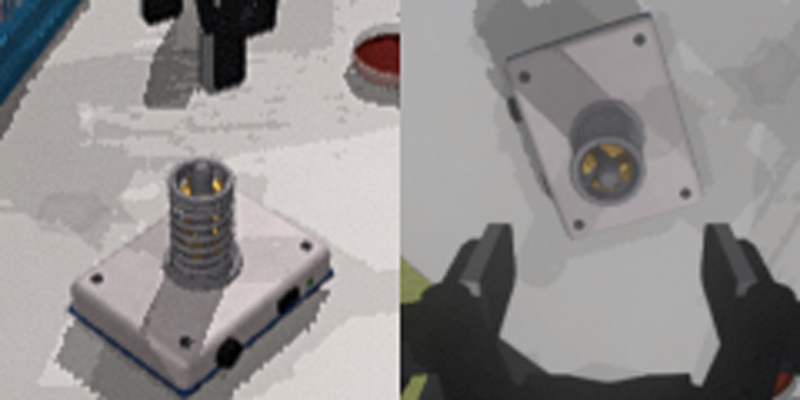

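The spring stands upright over the rod in both views (left (202,220), right (607,170)). Its top is at about 92 mm, which is 34 + 58, so it is fully on the seat.

```bash
python3 -c "
from plant import manip
print(manip.job_done())"
```

```text
the job is handed in; nothing more can be done
None
```

The steel spring is threaded over the guide rod and released; it stands upright and fully home on the seat disc (top about 92 mm above the worktop). The highest force I read was about 3.4 N, and I handed the job in at about 15 s.

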